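# Slide the portion pan into the corner stop and shut the retaining bar

### The arm

A 6-joint arm with a two-finger parallel gripper is mounted at the origin on the work surface. World frame = base frame: x ahead of the robot, y to its left, z up, the work surface at z = 0. Lengths are in m, angles in degrees, forces in N, time in s.
With the tool pointing down it reaches from about 0.225 to 0.725 m from the base axis. Payload 3.1 kg.
Tool frame: the origin (TCP) lies midway between the tips of the shut fingers; the grasp point (between the pads) lies 19 mm behind it; z points along the fingers, y is the direction in which the jaws open and shut (so a half turn about z gives the same grasp; the last joint's range is limited). The gripper opens to 85 mm and grips with 20 to 120 N. Pads are 22 mm wide; open, the fingers measure 114 mm over their backs; the gripper's body (76 mm by 85 mm) begins 54 mm behind the grasp point. The pads swing forward as they close: fully open they stand 13 mm farther back than shut.
Start: joints at [-81.52, 2.75, 5.684, 92.934, 0, 82.678], TCP at [0.143, -0.505, 0.231] pointing down, gripper open.
Joint ranges: [-166.93, 166.93], [-56.73, 111.36], [-69.38, 81.34], [-121.58, 131.49], [-85.45, 84.26], [-180, 180]. Speed limits (degrees/s): [159.86, 159.86, 180, 180, 180, 180].

### API

Orientations are given as [roll, pitch, yaw] about the fixed x, y, z axes, in that order (R = Rz(yaw) Ry(pitch) Rx(roll)).
In Python, from bench import r gives the robot as it stands.
- The arm moves only by the tool carry_out, never from a script. Its argument "steps" is a list of rows, each a list of 7 numbers: the shift along the tool's x, y, z in cm, then the turn, a rotation vector about the tool's x, y, z in rad, then the gripper's target within -1 to 1 (shut at 1, half-way at 0, fully open at -1). In form: [[x, y, z, ax, ay, az, hand], ...]. A call has exactly 5 rows; each row is the pose to reach, as a shift and turn from the pose commanded when the call began, along the tool's axes at that moment; what a row does not reach only later rows make up. A row lasts 1/10 s, in which the tool goes at most 50 mm and 8.59 degrees, less where a joint would pass 70% of its speed; a pose out of reach is approached as far as the arm can. A call with a gripper value outside its range is refused whole. The fingers move at their own pace and stop on an object; "force" is the grip in N (left out, the last holds). Time passes only in rows, so rows that repeat a pose let the fingers close, or fill a call up. It gives the time, the measured TCP pose, the force and the opening at its end, in the units of the state.
- r.state(): the state, without advancing time (a new reading comes with each control period).
- r.read_camera(name): name is "scene" or "top" or "wrist"; returns a dict with "image" (420x560x3 uint8, red, green, blue), "depth" (420x560 float32, m along the optical axis (not along the pixel's ray), 0 where there is no reading), "fx", "fy", "cx", "cy" (pixels), "camera_from_world" (4x4, takes a point from world to camera coordinates); the wrist camera has in their place "T_tool_cam" (4x4, takes a point from camera to tool coordinates, whose origin is the TCP and whose axes are the flange's). Camera axes: x right, y down, z forward; pixel columns grow to the right and rows downward; lengths in m; the calibration is good to about 2 mm. A picture is of the moment at which its call begins: read the wrist's pose just before it.
- r.finish_job(): hands the job in, once; it reports no verdict.
The state is a dict: "time_s": time; "joint_positions": joint angles; "joint_velocities": joint speeds; "effort": joint torques, N m; "tcp_pos": TCP position; "ee_rot": TCP orientation; "contact_force": force on the tool from outside, world axes, zero at the start; "wrist_torque": the same for the moment, N m; "gripper_width": finger opening in m.
Only numpy, scipy, OpenCV 4.12 (cv2) and the standard library are available. Lean on these libraries where they do the work, as an engineer would, in place of code of your own. Each camera call takes 0.05 s, during which the arm holds its last target.

### The job

Push the empty shallow pan along the bench into the corner stop, with its long side flush against the long fence and its end flush against the short fence, then swing the stop's retaining bar fully shut behind the pan. Only push with the fingers, and pick nothing up: the pan stays flat on the bench and is never lifted, the bar stays open until the pan is home, and everything else on the bench is left where it stands.

Things in the scene. Friction and masses are not known exactly. Their poses are not given: they have to be found in the camera images.
- pan: Empty open rectangular metal pan, bright sides with a darker rim, 108 mm along its own x, 176 mm along its own y, 40 mm high, upright walls 4 mm thick, about 0.45 kg (varies). Slides on the bench. Origin: centre of its underside. At the start its x points roughly away from the robot (within 0.4 rad). The two ends are alike.
- stop: Dark L-shaped corner stop fixed to the bench, fences 32 mm high and 12 mm thick. Origin: the bench point under the centre of a pan that is home; axes parallel to those of a home pan. Long fence: inner face at own x = +54 mm, running along y from -115 to +100 mm. Short fence: inner face at own y = +88 mm, running along x from -64 to +54 mm. The corner is open towards -x and -y, so the pan goes home by moving in +x and +y. Its place and its yaw (-0.1 to 0.25 rad) vary.
- home (a point): Same point and axes as stop: where the pan's origin is when it touches both fences.
- gate (a joint): Retaining bar, aluminium, lying level on an upright hinge pin (42 mm high, 18 mm across) at the free end of the short fence. Rad: 0 = fully shut, bar pointing along the stop's -y, 4 mm clear of the near long side of a home pan; about 1.57 = pointing along the stop's -x; it opens clockwise seen from above, to 2.2. Stiff enough to stay where it is left (under 1 N at the tip moves it); hard limit at 0.
- gate_hinge (a point): On the hinge axis at the bar's mid height, 25 mm above the bench; own x = -64 mm, y = +97 mm in the stop's frame.
- gate_tip (a point): Centre of the bar's rounded free end (16 mm across), 105 mm from the hinge, 25 mm above the bench. The bar is 12 mm wide and spans heights 16 to 34 mm.
- ring: Bystander, to be left alone: steel forming ring, 90 mm across, 30 mm high. Origin: centre of its underside.
- tamper: Bystander, to be left alone: aluminium hand tamper, 66 mm foot, 68 mm high. Origin: centre of its underside.
- tub: Bystander, to be left alone: square metal tub, 90 x 90 x 65 mm high. Origin: centre of its underside.
- shaker: Bystander, to be left alone: steel shaker, 60 mm across, 93 mm high. Origin: centre of its underside.
- scraper: Bystander, to be left alone: flat bench scraper, 100 x 120 mm, white grip, 24 mm high. Origin: centre of its underside.
- jar: Bystander, to be left alone: grey jar with white lid, 64 mm across, 85 mm high. Origin: centre of its underside.
- cup: Bystander, to be left alone: steel cup, 72 mm across the rim, 70 mm high. Origin: centre of its underside.
Not all that is in view belongs to the job. Leave any green or yellow look-alike of the pan alone.

How it is judged (in metres and radians):
On the way, in this order (a step that is already met when the one before it is completed fails the run):
1. the pan is home against both fences while the retaining bar is still open (x of pan in the frame of home between -0.006 and 0.004 m and y of pan in the frame of home between -0.006 and 0.004 m and angle between the y axis of pan and the y axis of stop, either way round below 0.05 rad and value of joint gate above 0.8 rad), for 0.2 s.
2. the retaining bar is shut (value of joint gate below 0.1 rad), for 0.2 s.
At the end, for the whole second after the job is handed in: The pan lies flat and still on the bench, its centre within 6 mm of home along both of the stop's axes and square to the stop within 0.05 rad, and the retaining bar is shut (joint under 0.1 rad) (x of pan in the frame of home between -0.006 and 0.004 m and y of pan in the frame of home between -0.006 and 0.004 m and angle between the y axis of pan and the y axis of stop, either way round below 0.05 rad and value of joint gate below 0.1 rad and height (world z) of pan below 0.006 m and angle between pan's own z axis and vertical below 0.05 rad and linear speed of pan below 0.01 m/s); the robot touches nothing.
It fails at once if the pan is lifted off the bench (more than 12 mm) or tipped (more than 0.2 rad) (height (world z) of pan above 0.012 m or angle between pan's own z axis and vertical above 0.2 rad).
It fails at once if the retaining bar is shut before the pan is home (bar under 0.6 rad with the pan more than 12 mm from home) (value of joint gate below 0.6 rad and horizontal distance between pan and home above 0.012 m).
It fails at once if a bystander is moved more than 20 mm or tipped (distance of any of ring, tamper, tub, shaker, scraper, jar, cup from where it was at the start of the episode above 0.02 m or angle between any of ring, tamper, tub, shaker, scraper, jar, cup's own z axis and vertical above 0.4 rad).
It also fails if it takes over 72 s, if anything falls off the work surface, if the arm or the gripper's body presses on something with over 40 N, if the wrist force passes 120 N, or if a joint passes its speed limit or range.

## Working session

There is one attempt and no reset: what is moved stays moved. The work goes in short steps, Python scripts to look and compute and a tool call to move; the robot and the scene stay as the last step left them, time stands still between calls to the robot, and variables do not carry over. Pictures are saved under pics/ and viewed, and the job is handed in when it is done.

Besides the shell and the picture viewer there is one more tool, called after "Emit:" as name(argument=value, ...) on one line, values as JSON. carry_out: Moves the arm, as the interface text tells. Its arguments: {"type":"object","properties":{"steps":{"type":"array","items":{"type":"array","items":{"type":"number"}}},"force":{"type":"number"}},"required":["steps"]}

```bash
ls; mkdir -p pics; python3 - <<'E'
from bench import r
import cv2,numpy as np,pickle
s=r.state();print(s)
for n in["scene","top"]:
    d=r.read_camera(n);pickle.dump(d,open(n+'.pkl','wb'))
    cv2.imwrite(f'pics/{n}0.png',d['image'][...,::-1]);print(n,d['fx'],d['cx'],d['cy'],d['camera_from_world'])
E
```

```text
pics
{'time_s': 0.0, 'joint_positions': array([-8.15204147e+01,  2.79392839e+00,  5.58784148e+00,  9.29329518e+01,
        8.56734449e-04,  8.26758498e+01]), 'joint_velocities': array([ 0.04219582, -0.03987735, -0.06505566,  0.02762272, -0.07277558,
       -0.11151709]), 'effort': array([-3.06345737e-04, -3.38782954e+01,  3.20015466e+01,  2.00529839e-02,
       -9.28934105e-05, -2.15997447e-07]), 'tcp_pos': array([ 0.1428634 , -0.5045333 ,  0.23007476]), 'ee_rot': array([-1.79862205e+02, -1.85747529e-02,  1.58037121e+01]), 'contact_force': array([ 0.03012482, -0.33328827, -0.73858239]), 'wrist_torque': array([ 0.01686966,  0.02303674, -0.03508783]), 'gripper_width': 0.08555080244979503}
scene 525.5655664995229 280.55795538769706 208.37131661677412 [[-0.72622298  0.68722032 -0.01812205  0.37731735]
 [ 0.40769238  0.40930622 -0.81624466 -0.15718444]
 [-0.55352245 -0.60016385 -0.57742207  2.10538624]
 [ 0.          0.          0.          1.        ]]
top 543.4410602972746 287.2211306725403 213.78452920552078 [[-0.00463228 -0.99998767  0.00179048 -0.05303169]
 [-0.9953077   0.00443753 -0.0966586   0.49562576]
 [ 0.09664947 -0.00222983 -0.99531598  1.42440496]
 [ 0.          0.          0.          1.        ]]
```

View pics/scene0.png

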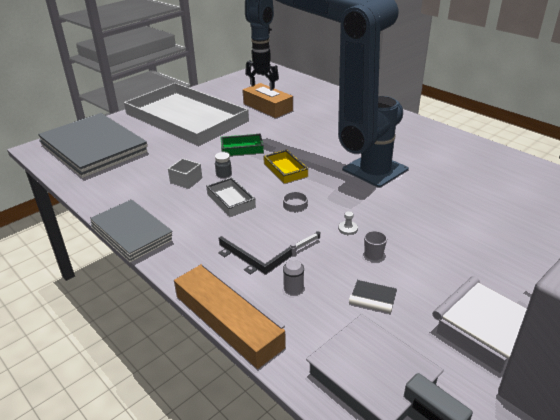

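View pics/top0.png

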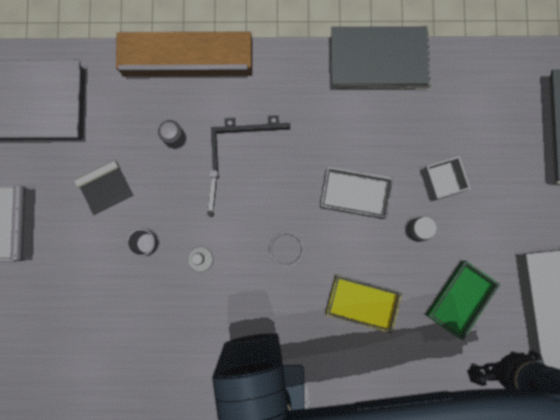

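The top view shows the pan at about (355,193) and the stop's corner at (215,128), with the short fence running down to the hinge at (214,175). The bar's tip is at (211,213). The ring at (285,249) lies below the pan's path, and the jar (424,228) and tub (447,178) are to the right of the pan. Next I measure these.

```bash
cat > h.py <<'E'
import numpy as np,cv2
def cast(d,u,v,z):
    T=d['camera_from_world'];R=T[:3,:3];c=-R.T@T[:3,3]
    u=np.atleast_1d(u).astype(float);v=np.atleast_1d(v).astype(float)
    ray=np.stack([(u-d['cx'])/d['fx'],(v-d['cy'])/d['fy'],np.ones_like(u)],1)@R
    return c+ray*((z-c[2])/ray[:,2])[:,None]
def cloud(d):
    h,w=d['depth'].shape;v,u=np.mgrid[:h,:w];Z=d['depth']
    P=np.stack([(u-d['cx'])/d['fx']*Z,(v-d['cy'])/d['fy']*Z,Z],-1)
    T=d['camera_from_world'];return (P-T[:3,3])@T[:3,:3]
E
python3 - <<'E'
import pickle,cv2,numpy as np
from h import *
d=pickle.load(open('top.pkl','rb'))
im=d['image'][100:280,60:480]
cv2.imwrite('pics/topc.png',cv2.resize(im[60-60:,60:][:, :370],None,fx=2.1,fy=2.1,interpolation=cv2.INTER_CUBIC)[...,::-1])
P=cloud(d)
print('bench z',np.median(P[100:280,300:320,2]), P[193,355])
z=P[...,2]
m=((z>0.012)&(P[...,0]>0.2)&(d['depth']>0)).astype(np.uint8)
n,l,st,c=cv2.connectedComponentsWithStats(m)
for i in range(1,n):
    if st[i,4]>40:
        q=P[l==i]; print(i,st[i],c[i].round(1),'z95',np.percentile(q[:,2],95).round(4),'xy',q[:,:2].min(0).round(3),q[:,:2].max(0).round(3))
E
```

```text
bench z 0.0004459438870544433 [ 0.55303722 -0.23936294  0.00492909]
1 [ 331   26   99   63 6007] [380.2  56.5] z95 0.0587 xy [ 0.84  -0.449] [ 1.006 -0.176]
2 [ 116   31  137   45 5913] [184.6  52.9] z95 0.0766 xy [0.875 0.039] [0.985 0.4  ]
7 [   0   60   86   80 6718] [41.7 99.5] z95 0.071 xy [0.696 0.492] [0.907 0.72 ]
8 [550  69  10 116 871] [555.5 118.9] z95 0.0677 xy [ 0.573 -0.789] [ 0.878 -0.76 ]
13 [158 120  28  28 576] [171.7 133.4] z95 0.0951 xy [0.678 0.22 ] [0.738 0.281]
15 [207 122  84  95 958] [232.4 150.3] z95 0.0387 xy [ 0.49  -0.064] [0.743 0.157]
20 [422 156  49  45 688] [446.  177.2] z95 0.0686 xy [ 0.531 -0.533] [ 0.642 -0.42 ]
21 [ 75 160  44  28 392] [ 96.4 173.4] z95 0.0271 xy [0.571 0.399] [0.644 0.516]
23 [320 167  73  52 753] [356.1 193.3] z95 0.045 xy [ 0.483 -0.334] [ 0.621 -0.144]
42 [   0  185   26   76 1829] [ 11.6 221.8] z95 0.0854 xy [0.375 0.622] [0.571 0.692]
58 [407 217  30  25 580] [421.2 228.4] z95 0.0893 xy [ 0.422 -0.434] [ 0.483 -0.374]
61 [127 228  31  28 413] [139.7 241.6] z95 0.0729 xy [0.386 0.286] [0.456 0.356]
62 [270 232  34  34 174] [285.9 248. ] z95 0.0341 xy [ 0.359 -0.097] [ 0.447 -0.009]
65 [188 247  25  24 394] [200.2 258.4] z95 0.0691 xy [0.347 0.145] [0.408 0.209]
67 [519 250  41  77 834] [530.3 285.8] z95 0.063 xy [ 0.2   -0.781] [ 0.396 -0.669]
74 [426 260  75  67 863] [463.  294.1] z95 0.0446 xy [ 0.2   -0.609] [ 0.371 -0.42 ]
86 [326 275  76  52 639] [361.  300.8] z95 0.0446 xy [ 0.201 -0.351] [ 0.333 -0.155]
142 [ 241  333   42   43 1211] [264.7 355.6] z95 0.6527 xy [ 0.2   -0.045] [0.207 0.02 ]
```

View pics/topc.png

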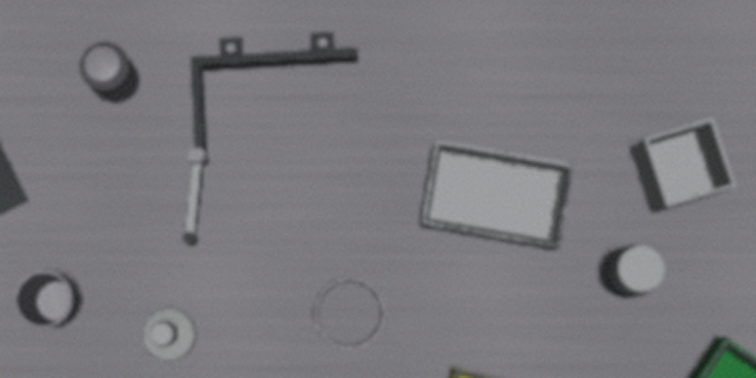

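```bash
cat > fit.py <<'E'
from h import *
def pan(d,box=(300,400,150,230)):
    P=cloud(d);z=P[...,2];u0,u1,v0,v1=box
    m=np.zeros(z.shape,np.uint8);m[v0:v1,u0:u1]=((z>0.015)&(z<0.055))[v0:v1,u0:u1]
    n,l,st,c=cv2.connectedComponentsWithStats(m);i=1+np.argmax(st[1:,4])
    v,u=np.where(l==i)
    # rays onto rim plane
    q=cast(d,u,v,0.04)[:,:2]
    return cv2.minAreaRect((q*1000).astype(np.float32)),q
E
python3 - <<'E'
import pickle
from fit import *
d=pickle.load(open('top.pkl','rb'))
R,q=pan(d);print('pan',R,cv2.boxPoints(R))
g=cv2.cvtColor(d['image'],cv2.COLOR_RGB2GRAY).astype(int);P=cloud(d);z=P[...,2]
# fence: z>0.022 
def line(vs,us):
    m=np.zeros(g.shape,bool);m[vs,us]=(z[vs,us]>0.022)
    v,u=np.where(m);return cast(d,u,v,0.032)[:,:2]*1000
L=line(slice(115,140),slice(222,292));S=line(slice(137,170),slice(205,225))
print('gray rows',g[118:140,265],'z',z[118:140,265].round(3));print('gray cols',g[150,205:225],z[150,205:225].round(3))
for q in(L,S):
    r=cv2.minAreaRect(q.astype(np.float32));print(r);print(cv2.boxPoints(r))
E
```

```text
pan ((550.6661376953125, -238.68678283691406), (177.0418243408203, 111.33167266845703), 79.69518280029297) [[ 480.06314 -315.82208]
 [ 589.599   -335.73764]
 [ 621.26917 -161.55148]
 [ 511.73328 -141.63593]]
gray rows [121 122 120 121 115 103  79  67  64  59  50  44  63  98 117 123 122 124
 125 126 125 123] z [-0.001 -0.007 -0.002  0.     0.002 -0.001  0.027  0.032  0.035  0.032
  0.026  0.017  0.011  0.001  0.005 -0.003  0.003  0.001  0.006  0.001
  0.001 -0.001]
gray cols [121 121 123 123 125 123 107  86  68  62  56  57  89 114 125 124 125 125
 125 125] [ 0.     0.005 -0.003  0.001 -0.005  0.002  0.001  0.036  0.036  0.03
  0.031  0.027  0.012  0.    -0.001  0.004  0.002 -0.003  0.002  0.003]
((742.61474609375, 28.535682678222656), (43.012168884277344, 184.22384643554688), 5.1423563957214355)
[[712.9392   118.34926 ]
 [729.4513   -65.1331  ]
 [772.2903   -61.277893]
 [755.7782   122.20447 ]]
((659.2496337890625, 139.64700317382812), (87.92733001708984, 13.160205841064453), 3.0634255409240723)
[[614.9972  143.86823]
 [615.70044 130.72684]
 [703.5021  135.42578]
 [702.7988  148.56717]]
```

```bash
python3 - <<'E'
import pickle
from fit import *
d=pickle.load(open('top.pkl','rb'))
g=cv2.cvtColor(d['image'],cv2.COLOR_RGB2GRAY).astype(float)
def cross(a,th=90):
    i=np.where(a<th)[0]
    if len(i)==0:return None
    i0,i1=i[0],i[-1]
    return i0-1+(a[i0-1]-th)/(a[i0-1]-a[i0]), i1+(th-a[i1])/(a[i1+1]-a[i1])
def fit(q):
    q=q*1000;p=np.polyfit(q[:,1],q[:,0],1);e=q[:,0]-np.polyval(p,q[:,1]);k=abs(e)<1.5
    p=np.polyfit(q[k,1],q[k,0],1);return p,e.std()
up=[];lo=[]
for u in range(223,286):
    if 223<u<240 or 264<u<283: pass
    c=cross(g[118:142,u]);
    if not(223<u<238 or 266<u<281): up.append((u,118+c[0]))
    lo.append((u,118+c[1]))
up=np.array(up);lo=np.array(lo)
for q,z in((up,.032),(lo,0)):
    w=cast(d,q[:,0],q[:,1],z);p,e=fit(w);print('long x=',p,e,'yaw',-np.degrees(np.arctan(p[0])))
le=[];ri=[]
for v in range(138,168):
    c=cross(g[v,203:228]);le.append((203+c[0],v));ri.append((203+c[1],v))
for q,z in((le,.032),(ri,0),(ri,.032)):
    q=np.array(q);w=cast(d,q[:,0],q[:,1],z);p,e=fit(w[:,[1,0,2]]);print('short y=',p,e,'yaw',np.degrees(np.arctan(p[0])))
# end of long fence, row 127
row=g[127,275:300];print(row)
print('tip/hinge',cast(d,[211.5],[211.5],.034),cast(d,[214],[175],.042))
E
python3 - <<'E'
import pickle,cv2
d=pickle.load(open('scene.pkl','rb'))
cv2.imwrite('pics/sc1.png',cv2.resize(d['image'][150:310,170:400],None,fx=3,fy=3,interpolation=cv2.INTER_CUBIC)[...,::-1])
E
```

```text
long x= [-6.28607215e-02  7.38971396e+02] 0.3212836243410414 yaw 3.59692131382349
long x= [-5.19850239e-02  7.27592495e+02] 0.4027625341110552 yaw 2.9758437167419363
short y= [5.70436242e-02 1.08820011e+02] 0.45846921321686696 yaw 3.2648207686422333
short y= [5.68325615e-02 9.76349757e+01] 0.23654718724337204 yaw 3.2527668446954867
short y= [5.68325615e-02 9.39259989e+01] 0.23138287532176618 yaw 3.2527668446954805
[ 49.  49.  48.  44.  49.  46.  47.  47.  50.  51.  51.  42.  44.  46.
  58.  86. 113. 122. 123. 124. 123. 123. 121. 123. 124.]
tip/hinge [[0.50138424 0.14517159 0.034     ]] [[0.59775996 0.13830517 0.042     ]]
```

View pics/sc1.png

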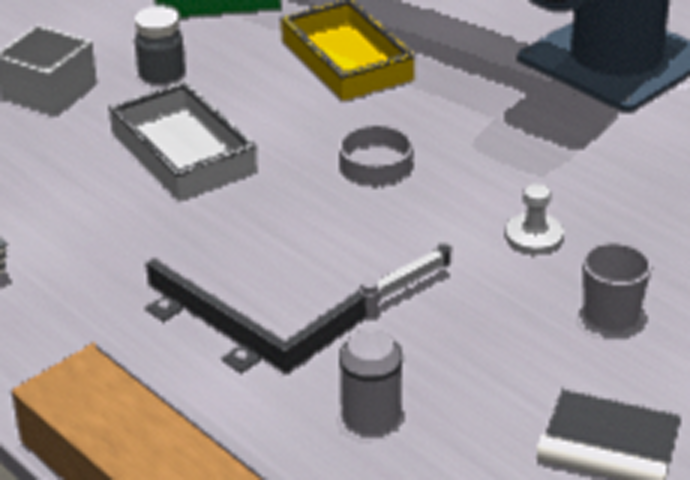

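```bash
cat > go.py <<'E'
import sys,numpy as np
from scipy.spatial.transform import Rotation as R
from bench import r
s=r.state();T=R.from_euler('xyz',s['ee_rot'],degrees=True)
print('t',round(s['time_s'],2),'tcp',(s['tcp_pos']*1000).round(1),'rot',s['ee_rot'].round(2),'F',s['contact_force'].round(1),'w',s['gripper_width'].round(3),'j6',s['joint_positions'][5].round(1))
for a in sys.argv[1:]:
    x,y,z,w=map(float,a.split(','))
    p=T.inv().apply(np.array([x,y,z])/10-s['tcp_pos']*100)
    q=(T.inv()*R.from_euler('xyz',[180,0,w],degrees=True)).as_rotvec()
    print(a,p.round(2),q.round(3))
E
python3 go.py 531,-348,230,79.7
```

```text
Traceback (most recent call last):
  File "go.py", line 5, in <module>
    print('t',round(s['time_s'],2),'tcp',(s['tcp_pos']*1000).round(1),'rot',s['ee_rot'].round(2),'F',s['contact_force'].round(1),'w',s['gripper_width'].round(3),'j6',s['joint_positions'][5].round(1))
                                                                                                                                     ^^^^^^^^^^^^^^^^^^^^^^^^
AttributeError: 'float' object has no attribute 'round'
```

```bash
sed -i "s/s\['gripper_width'\].round(3)/round(s['gripper_width'],3)/" go.py; python3 go.py 531,-348,230,79.7
```

```text
t 0.1 tcp [ 142.9 -504.6  230.2] rot [-1.7988e+02 -2.0000e-02  1.5800e+01] F [-0.8 -0.6  0.1] w 0.085 j6 82.7
531,-348,230,79.7 [ 4.161e+01 -4.500e+00  4.000e-02] [-2.000e-03 -1.000e-03 -1.115e+00]
```

Emit:
carry_out(steps=[[4.6,-0.5,0,0,0,-0.13,0],[9.2,-1,0,0,0,-0.26,0],[13.8,-1.5,0,0,0,-0.39,0],[18.4,-2,0,0,0,-0.52,0],[23,-2.5,0,0,0,-0.65,0]])

```text
time_s: 0.6
tcp_pos: [0.3588, -0.4173, 0.2307]
ee_rot: [-180.0, -0.0, 53.3]
contact_force: [0.3, -0.4, 0.1]
gripper_width: 0.042
```

```bash
python3 go.py 531,-348,230,79.7
```

```text
t 0.6 tcp [ 358.8 -417.3  230.7] rot [-1.7995e+02 -1.0000e-02  5.3330e+01] F [ 0.3 -0.4  0.1] w 0.042 j6 70.4
531,-348,230,79.7 [15.84  9.67  0.07] [-0.001 -0.    -0.46 ]
```

Emit:
carry_out(steps=[[4,2.5,0,0,0,-0.12,0],[8,5,0,0,0,-0.24,0],[12,7.4,0,0,0,-0.36,0],[15.8,9.7,0,0,0,-0.46,0],[15.8,9.7,0,0,0,-0.46,0]])

```text
time_s: 1.1
tcp_pos: [0.5341, -0.3471, 0.2285]
ee_rot: [-179.9, -0.2, 79.8]
contact_force: [0.2, -0.8, 0.1]
gripper_width: 0.0428
```

```bash
python3 go.py 531,-348,15,79.7; python3 - <<'E'
import cv2
from bench import r
cv2.imwrite('pics/w1.png',r.read_camera('wrist')['image'][...,::-1])
E
```

```text
t 1.1 tcp [ 534.1 -347.1  228.5] rot [-179.93   -0.19   79.84] F [ 0.2 -0.8  0.1] w 0.043 j6 61.0
531,-348,15,79.7 [-0.22 -0.26 21.35] [-0.001 -0.003  0.002]
```

View pics/w1.png

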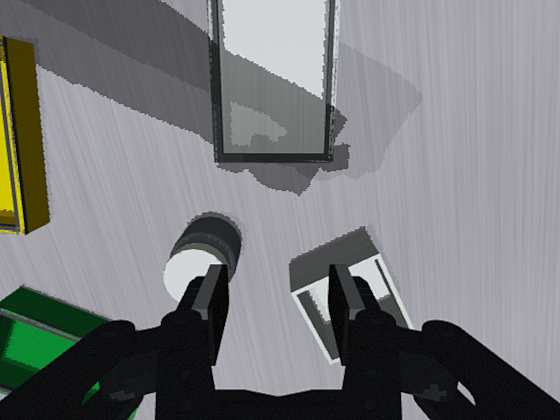

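The wrist view shows the pan's end centred at about (275,160) ahead of the fingers, with the jar at (205,265) and the tub at (350,290) behind them. By the measured positions the fingers come down clear of both.

Emit:
carry_out(steps=[[-0.1,-0.2,4.5,0,0,0,0],[-0.2,-0.2,9,0,0,0,0],[-0.2,-0.2,13.5,0,0,0,0],[-0.2,-0.2,18,0,0,0,0],[-0.2,-0.2,21,0,0,0,0]])

```text
time_s: 1.65
tcp_pos: [0.524, -0.3513, 0.0171]
ee_rot: [-179.7, -0.1, 79.3]
contact_force: [0.0, -0.0, 0.3]
gripper_width: 0.0431
```

```bash
python3 go.py 531,-348,17,79.7 567,-151,17,79.7; python3 - <<'E'
import cv2
from bench import r
cv2.imwrite('pics/w2.png',r.read_camera('wrist')['image'][...,::-1])
cv2.imwrite('pics/t2.png',r.read_camera('top')['image'][...,::-1])
E
```

```text
t 1.65 tcp [ 524.  -351.3   17.1] rot [-1.7969e+02 -1.3000e-01  7.9250e+01] F [ 0.  -0.   0.3] w 0.043 j6 60.8
531,-348,17,79.7 [0.45 0.62 0.01] [-0.005 -0.002 -0.008]
567,-151,17,79.7 [20.48  0.49  0.05] [-0.005 -0.002 -0.008]
```

View pics/w2.png

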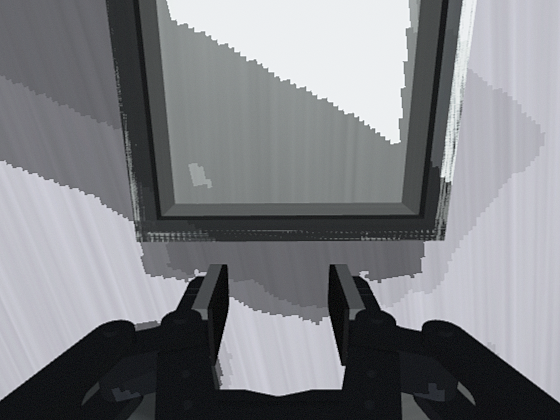

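The pan's end is just ahead of the fingertips (pan edge at row 238, fingertips at row 268) and about 6 mm to tool +y. I start the push along the pan's length.

Emit:
carry_out(steps=[[0.5,0.6,0,0,0,0,0],[1.5,0.6,0,0,0,0,0],[3,0.6,0,0,0,0,0],[4.5,0.6,0,0,0,0,0],[6,0.6,0,0,0,0,0]])

```text
time_s: 2.25
tcp_pos: [0.5466, -0.2951, 0.0245]
ee_rot: [179.7, 0.3, 79.4]
contact_force: [-0.8, -4.5, 3.8]
gripper_width: 0.0428
```

```bash
cat > look.py <<'E'
import sys,pickle
from bench import r
from fit import *
n=sys.argv[1]
d=r.read_camera('top');pickle.dump(d,open('cur.pkl','wb'))
cv2.imwrite(f'pics/{n}.png',d['image'][80:380,100:500,::-1])
E
python3 go.py 567,-151,17,79.7; python3 look.py t3
```

```text
t 2.25 tcp [ 546.6 -295.1   24.5] rot [179.71   0.26  79.4 ] F [-0.8 -4.5  3.8] w 0.043 j6 66.1
567,-151,17,79.7 [14.54 -0.64  0.68] [ 0.005  0.004 -0.005]
```

View pics/t3.png

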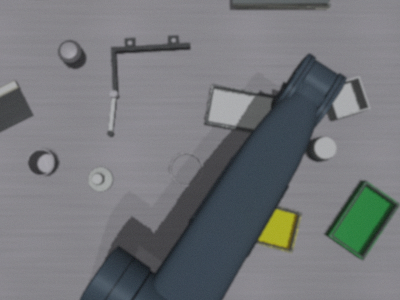

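Emit:
carry_out(steps=[[1.2,0,0.6,0,0,0,0],[2.6,0,0.6,0,0,0,0],[4,0,0.6,0,0,0,0],[5.4,0,0.6,0,0,0,0],[6.8,0,0.6,0,0,0,0]])

```text
time_s: 2.8
tcp_pos: [0.5572, -0.2265, 0.0155]
ee_rot: [180.0, 0.0, 79.4]
contact_force: [-0.5, -3.4, 3.3]
gripper_width: 0.0425
```

```bash
python3 go.py 567,-151,17,79.7; python3 look.py t4
```

```text
t 2.8 tcp [ 557.2 -226.5   15.5] rot [1.7999e+02 3.0000e-02 7.9400e+01] F [-0.5 -3.4  3.3] w 0.043 j6 72.1
567,-151,17,79.7 [ 7.6  -0.43 -0.15] [ 0.     0.001 -0.005]
```

View pics/t4.png

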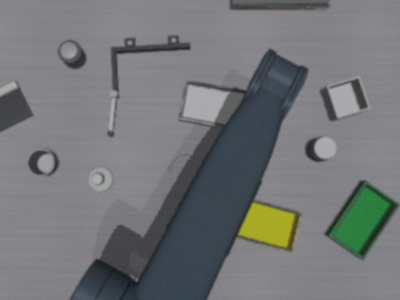

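The pan's far end is now at about column 182 of the crop and moving straight, with the push force near 4 N. I keep pushing.

Emit:
carry_out(steps=[[1.5,0,0,0,0,0,0],[3,0,0,0,0,0,0],[4.5,0,0,0,0,0,0],[6,0,0,0,0,0,0],[7.5,0,0,0,0,0,0]])

```text
time_s: 3.35
tcp_pos: [0.5707, -0.1521, 0.0149]
ee_rot: [-179.9, -0.0, 79.4]
contact_force: [0.4, -2.7, 1.1]
gripper_width: 0.0428
```

Emit:
carry_out(steps=[[-1,0,0,0,0,0,0],[-3,0,0,0,0,0,0],[-4,0,-4,0,0,0,0],[-4,0,-8,0,0,0,0],[-4,0,-8,0,0,0,0]])

```text
time_s: 3.85
tcp_pos: [0.5674, -0.1949, 0.1022]
ee_rot: [179.3, 0.1, 79.4]
contact_force: [0.6, -0.2, 0.4]
gripper_width: 0.0426
```

```bash
python3 go.py 500,-250,100,183.25; python3 look.py t5
```

```text
t 3.85 tcp [ 567.4 -194.9  102.2] rot [1.7934e+02 6.0000e-02 7.9370e+01] F [ 0.6 -0.2  0.4] w 0.043 j6 75.2
500,-250,100,183.25 [-6.66 -5.61  0.16] [ 0.007  0.011 -1.813]
```

View pics/t5.png

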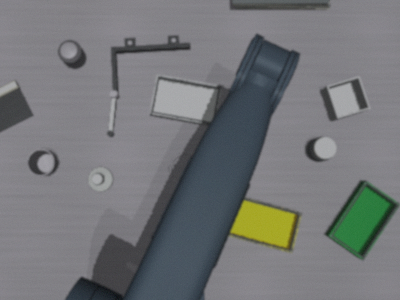

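```bash
python3 go.py 492,-45,110,183.25
```

```text
t 3.9 tcp [ 566.1 -194.1   99.4] rot [1.7957e+02 1.0000e-02 7.9380e+01] F [-0.1 -0.9  0.1] w 0.043 j6 75.2
492,-45,110,183.25 [ 13.29 -10.03  -1.14] [ 0.005  0.007 -1.813]
```

Emit:
carry_out(steps=[[2,-2,-1,0,0,-0.14,-1],[4,-4,-1,0,0,-0.28,-1],[6,-6,-1,0,0,-0.42,-1],[8,-8,-1,0,0,-0.56,-1],[10,-10,-1,0,0,-0.7,-1]])

```text
time_s: 4.4
tcp_pos: [0.4818, -0.0747, 0.1035]
ee_rot: [-179.9, -0.2, 119.8]
contact_force: [-0.8, 0.4, 0.8]
gripper_width: 0.0857
```

```bash
python3 go.py 492,-45,110,183.25
```

```text
t 4.4 tcp [481.8 -74.7 103.5] rot [-179.93   -0.2   119.84] F [-0.8  0.4  0.8] w 0.086 j6 43.4
492,-45,110,183.25 [ 2.07  2.36 -0.65] [ 1.000e-03 -4.000e-03 -1.107e+00]
```

Emit:
carry_out(steps=[[0.5,0.5,0,0,0,-0.14,-1],[1,1,0,0,0,-0.28,-1],[1.5,1.5,0,0,0,-0.42,-1],[2,2.4,0,0,0,-0.56,-1],[2,2.4,0,0,0,-0.7,-1]])

```text
time_s: 4.9
tcp_pos: [0.4939, -0.0455, 0.1035]
ee_rot: [179.9, -0.2, 160.0]
contact_force: [0.3, 0.0, 0.3]
gripper_width: 0.0855
```

```bash
python3 go.py 492,-45,110,183.25; python3 look.py t6; python3 - <<'E'
import cv2
from bench import r
cv2.imwrite('pics/w6.png',r.read_camera('wrist')['image'][...,::-1])
E
```

```text
t 4.9 tcp [493.9 -45.5 103.5] rot [179.91  -0.19 160.03] F [0.3 0.  0.3] w 0.085 j6 6.9
492,-45,110,183.25 [ 0.19 -0.02 -0.65] [ 0.002 -0.003 -0.405]
```

View pics/t6.png

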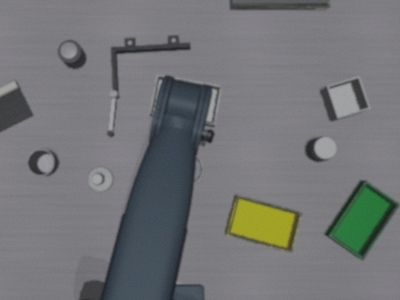

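View pics/w6.png

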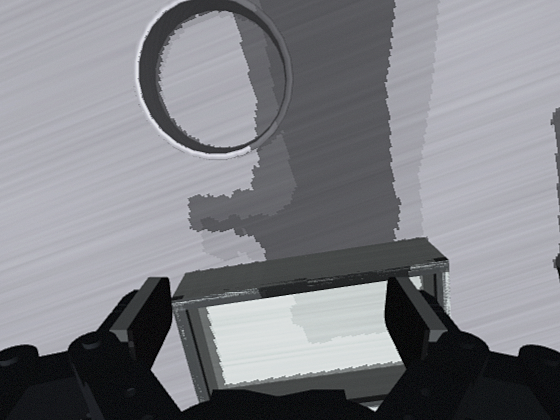

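```bash
cat > wr.py <<'E'
import numpy as np
from scipy.spatial.transform import Rotation as R
def wcast(d,s,px,z):
    T=np.eye(4);T[:3,:3]=R.from_euler('xyz',s['ee_rot'],degrees=True).as_matrix();T[:3,3]=s['tcp_pos'];M=T@d['T_tool_cam']
    px=np.atleast_2d(px).astype(float)
    ray=np.stack([(px[:,0]-d['cx'])/d['fx'],(px[:,1]-d['cy'])/d['fy'],np.ones(len(px))],1)@M[:3,:3].T
    c=M[:3,3];return c+ray*((z-c[2])/ray[:,2])[:,None]
E
python3 - <<'E'
from bench import r
from wr import *
s=r.state();d=r.read_camera('wrist')
print(s['tcp_pos'],wcast(d,s,[(178,305),(446,263)],.04).round(3),wcast(d,s,[(190,272),(428,240)],.0).round(3),wcast(d,s,[(214,76)],.03).round(3))
E
```

```text
[ 0.49358848 -0.04626233  0.10365999] [[ 0.518 -0.125  0.04 ]
 [ 0.549  0.042  0.04 ]] [[ 0.514 -0.125  0.   ]
 [ 0.551  0.046  0.   ]] [[ 0.399 -0.05   0.03 ]]
```

The wrist view puts the pan's near corners at (0.518,-0.125) and (0.549,0.042), as predicted, and the ring at (0.399,-0.050). I finish the turn and descend behind the near side.

Emit:
carry_out(steps=[[0.3,0,0,0,0,-0.14,-1],[0.4,0,0,0,0,-0.28,-1],[0.4,0,2,0,0,-0.4,-1],[0.4,0,5.5,0,0,-0.4,-1],[0.4,0,9,0,0,-0.4,-1]])

```text
time_s: 5.55
tcp_pos: [0.4914, -0.0459, 0.0146]
ee_rot: [180.0, 0.1, -177.7]
contact_force: [-0.7, 0.7, 0.7]
gripper_width: 0.0856
```

```bash
python3 go.py 592,-36,10,183.25
```

```text
t 5.55 tcp [491.4 -45.9  14.6] rot [ 1.7999e+02  1.0000e-01 -1.7766e+02] F [-0.7  0.7  0.7] w 0.086 j6 -15.5
592,-36,10,183.25 [-10.09   0.58   0.48] [ 0.     0.002 -0.016]
```

Emit:
carry_out(steps=[[-1.2,0.1,0.4,0,0,-0.016,-1],[-2.4,0.2,0.4,0,0,-0.016,-1],[-3.6,0.2,0.4,0,0,-0.016,-1],[-4.8,0.3,0.4,0,0,-0.016,-1],[-6,0.3,0.4,0,0,-0.016,-1]])

```text
time_s: 6.05
tcp_pos: [0.5487, -0.0401, 0.0094]
ee_rot: [179.9, -0.3, -176.8]
contact_force: [-1.5, -0.8, -1.8]
gripper_width: 0.0854
```

```bash
python3 go.py 592,-36,10,183.25;  python3 look.py t7
```

```text
t 6.05 tcp [548.7 -40.1   9.4] rot [ 179.95   -0.29 -176.78] F [-1.5 -0.8 -1.8] w 0.085 j6 -14.4
592,-36,10,183.25 [-4.34  0.16 -0.08] [ 0.001 -0.005 -0.001]
```

View pics/t7.png

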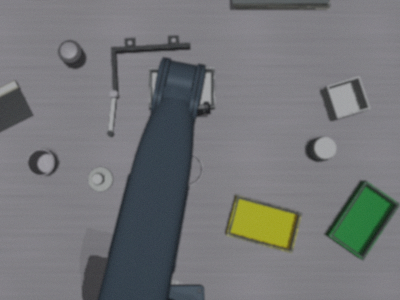

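The pan has squared up with the fence direction, its ends at about columns 151 and 213 of the crop. I push to about 8 mm short of the fence.

Emit:
carry_out(steps=[[-1,0,0,0,0,0,-1],[-2,0.1,0,0,0,0,-1],[-3,0.1,0,0,0,0,-1],[-4,0.2,0,0,0,0,-1],[-4.4,0.2,0,0,0,0,-1]])

```text
time_s: 6.6
tcp_pos: [0.5957, -0.0351, 0.0113]
ee_rot: [180.0, 0.0, -176.5]
contact_force: [-2.5, -0.7, -1.1]
gripper_width: 0.0855
```

Emit:
carry_out(steps=[[1.5,0,0,0,0,0,-1],[3,0,-1,0,0,0,0],[3,0,-4,0,0,0,0],[3,0,-8,0,0,0,0],[3,0,-8,0,0,0,0]])

```text
time_s: 7.1
tcp_pos: [0.5705, -0.038, 0.0994]
ee_rot: [-179.8, 0.9, -176.5]
contact_force: [0.6, -1.2, 0.6]
gripper_width: 0.0432
```

```bash
python3 go.py 655,-180,90,93.25; python3 - <<'E'
import cv2
from bench import r
cv2.imwrite('pics/w8.png',r.read_camera('wrist')['image'][...,::-1])
E
```

```text
t 7.1 tcp [570.5 -38.   99.4] rot [-179.81    0.87 -176.54] F [ 0.6 -1.2  0.6] w 0.043 j6 -14.0
655,-180,90,93.25 [ -7.56 -14.68   1.1 ] [0.009 0.014 1.574]
```

View pics/w8.png

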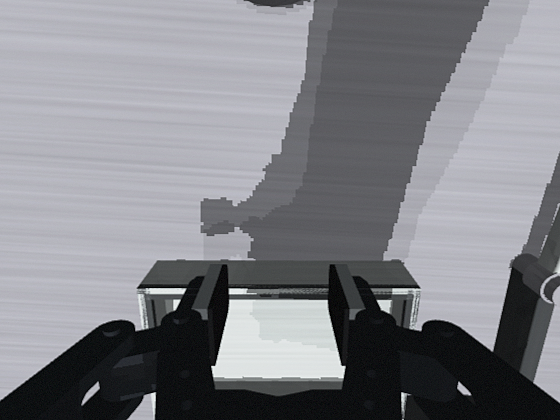

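```bash
python3 - <<'E'
from bench import r
from wr import *
s=r.state();d=r.read_camera('wrist')
w=wcast(d,s,[(138,288),(420,290)],.04);print(w.round(4))
ex=np.array([.9984,.0568]);ey=np.array([-.0568,.9984]);H=np.array([.6703,.0473])
print([( ((p[:2]-H)@ex).round(4),((p[:2]-H)@ey).round(4)) for p in w])
E
python3 go.py 666,-172,99,93.25
```

```text
[[ 0.6092 -0.1225  0.04  ]
 [ 0.6001  0.0493  0.04  ]]
[(np.float64(-0.0706), np.float64(-0.1661)), (np.float64(-0.0699), np.float64(0.0059))]
t 7.2 tcp [567.3 -37.5  94.2] rot [-179.93    0.39 -176.55] F [-0.8  0.4 -0.9] w 0.043 j6 -14.0
666,-172,99,93.25 [ -9.05 -14.02  -0.4 ] [0.004 0.006 1.574]
```

The wrist view puts the pan's near corners at stop y -166 and +6 mm, about 15 mm short of the long fence and square to it. I move round to its -y end.

```bash
python3 go.py 667,-149,99,93.25
```

```text
t 7.2 tcp [567.3 -37.5  94.2] rot [-179.93    0.39 -176.55] F [-0.8  0.4 -0.9] w 0.043 j6 -14.0
667,-149,99,93.25 [ -9.28 -11.73  -0.4 ] [0.004 0.006 1.574]
```

Emit:
carry_out(steps=[[-1.8,-2.3,-0.5,0,0,0.14,0],[-3.6,-4.6,-0.5,0,0,0.28,0],[-5.4,-6.9,-0.5,0,0,0.42,0],[-7.2,-9.2,-0.5,0,0,0.56,0],[-9.3,-11.7,-0.5,0,0,0.7,0]])

```text
time_s: 7.7
tcp_pos: [0.6645, -0.1487, 0.0945]
ee_rot: [-180.0, -0.1, 143.0]
contact_force: [0.5, 0.7, 0.4]
gripper_width: 0.0429
```

```bash
python3 go.py 667,-149,99,93.25
```

```text
t 7.7 tcp [ 664.5 -148.7   94.5] rot [-1.7998e+02 -1.3000e-01  1.4303e+02] F [0.5 0.7 0.4] w 0.043 j6 18.7
667,-149,99,93.25 [-0.21  0.12 -0.45] [-0.001 -0.002  0.869]
```

Emit:
carry_out(steps=[[-0.2,0.1,0,0,0,0.14,0],[-0.2,0.1,0,0,0,0.28,0],[-0.2,0.1,0,0,0,0.42,0],[-0.2,0.1,0,0,0,0.56,0],[-0.2,0.1,0,0,0,0.7,0]])

```text
time_s: 8.2
tcp_pos: [0.6662, -0.1485, 0.0942]
ee_rot: [-179.9, -0.1, 102.9]
contact_force: [-0.2, -0.1, 0.2]
gripper_width: 0.0426
```

Emit:
carry_out(steps=[[0,0,0,0,0,0.14,0],[0,0,0,0,0,0.17,0],[0,0,0,0,0,0.17,0],[0,0,0,0,0,0.17,0],[0,0,0,0,0,0.17,0]])

```text
time_s: 8.7
tcp_pos: [0.6666, -0.1487, 0.096]
ee_rot: [-180.0, -0.0, 93.6]
contact_force: [-0.1, 0.3, 0.8]
gripper_width: 0.0428
```

```bash
python3 go.py 667,-149,12,93.25; python3 - <<'E'
import cv2
from bench import r
from wr import *
s=r.state();d=r.read_camera('wrist')
cv2.imwrite('pics/w9.png',d['image'][...,::-1])
import pickle;pickle.dump((s,d),open('w9.pkl','wb'))
E
```

```text
t 8.7 tcp [ 666.6 -148.7   96. ] rot [-1.7999e+02 -1.0000e-02  9.3570e+01] F [-0.1  0.3  0.8] w 0.043 j6 68.2
667,-149,12,93.25 [-0.03  0.04  8.4 ] [-0.    -0.     0.006]
```

View pics/w9.png

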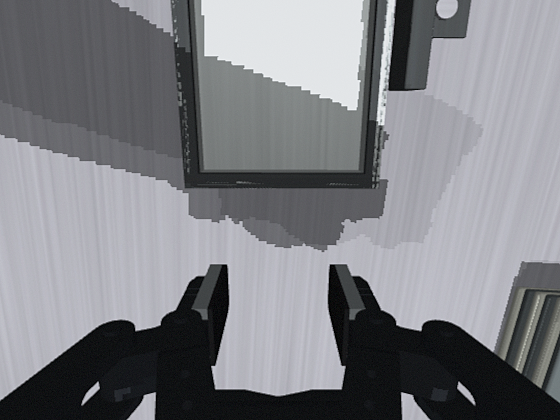

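```bash
python3 - <<'E'
import pickle
from wr import *
s,d=pickle.load(open('w9.pkl','rb'))
ex=np.array([.9984,.0568]);ey=np.array([-.0568,.9984]);H=np.array([.6703,.0473])
for px,z in(((186,188),.04),((380,187),.04),((392,90),.0)):
    p=wcast(d,s,[px],z)[0];print(p.round(4),((p[:2]-H)@ex).round(4),((p[:2]-H)@ey).round(4))
print(s['tcp_pos'],(s['tcp_pos'][:2]-H)@ex,(s['tcp_pos'][:2]-H)@ey)
E
```

```text
[ 0.6136 -0.1249  0.04  ] -0.0664 -0.1687
[ 0.7212 -0.1178  0.04  ] 0.0415 -0.1677
[ 0.7318 -0.0648  0.    ] 0.0551 -0.1155
[ 0.66660212 -0.14872743  0.09604514] -0.014826321607865619 -0.19550374570831264
```

The geometry agrees: the fence end measures (55,-115.5) mm in the stop's frame, and the pan's end spans x -66 to +41 at y -168. I descend and push.

Emit:
carry_out(steps=[[0,0,3,0,0,0,0],[0,0,6,0,0,0,0],[0,0,8.3,0,0,0,0],[0.5,0,8.3,0,0,0,0],[1,0,8.3,0,0,0,0]])

```text
time_s: 9.25
tcp_pos: [0.6656, -0.1383, 0.0131]
ee_rot: [-179.9, -0.0, 93.5]
contact_force: [0.6, -0.2, 0.2]
gripper_width: 0.0425
```

Emit:
carry_out(steps=[[1,0,0,0,0,0,0],[2,0.1,0,0,0,0,0],[3,0.2,0,0,0,0,0],[4,0.3,0,0,0,0,0],[5,0.4,0,0,0,0,0]])

```text
time_s: 9.75
tcp_pos: [0.6684, -0.0891, 0.0155]
ee_rot: [179.8, 0.2, 93.5]
contact_force: [-0.9, -5.3, 3.4]
gripper_width: 0.0424
```

```bash
python3 go.py 667,-149,12,93.25; python3 - <<'E'
import cv2,pickle
from bench import r
from wr import *
s=r.state();d=r.read_camera('wrist')
ex=np.array([.9984,.0568]);ey=np.array([-.0568,.9984]);H=np.array([.6703,.0473])
print((s['tcp_pos'][:2]-H)@ex,(s['tcp_pos'][:2]-H)@ey)
cv2.imwrite('pics/w10.png',d['image'][...,::-1]);pickle.dump((s,d),open('w10.pkl','wb'))
E
python3 look.py t10
```

```text
t 9.75 tcp [668.4 -89.1  15.5] rot [1.798e+02 1.700e-01 9.348e+01] F [-0.9 -5.3  3.4] w 0.042 j6 73.3
667,-149,12,93.25 [-5.97 -0.51  0.37] [0.003 0.003 0.004]
-0.00959529080570084 -0.13603873991776264
```

View pics/w10.png

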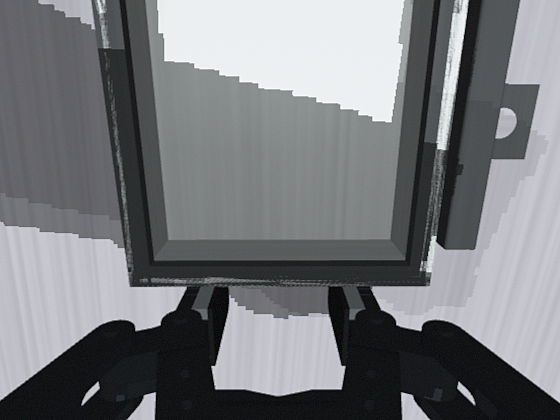

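View pics/t10.png

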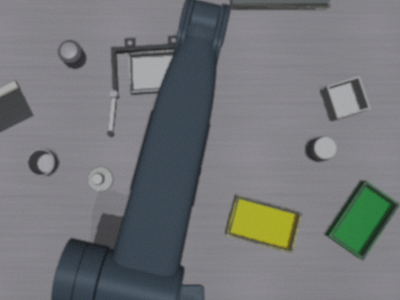

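The pan is parallel to the fence and about 37 mm from the short fence. I push a further 33 mm.

Emit:
carry_out(steps=[[0.8,0.1,0.2,0,0,0,0],[1.6,0.2,0.2,0,0,0,0],[2.4,0.3,0.2,0,0,0,0],[3,0.4,0.2,0,0,0,0],[3.3,0.4,0.2,0,0,0,0]])

```text
time_s: 10.35
tcp_pos: [0.6691, -0.055, 0.0114]
ee_rot: [180.0, 0.0, 93.5]
contact_force: [0.4, -4.2, 3.6]
gripper_width: 0.0428
```

Emit:
carry_out(steps=[[-1,0,0,0,0,0,0],[-2,0,0,0,0,0,0],[-2.5,0,-3,0,0,0,0],[-2.5,0,-7,0,0,0,0],[-2.5,0,-8.5,0,0,0,0]])

```text
time_s: 10.85
tcp_pos: [0.6722, -0.0814, 0.1001]
ee_rot: [179.7, -0.0, 93.4]
contact_force: [0.3, 0.2, 1.2]
gripper_width: 0.0428
```

```bash
python3 go.py 575,40,100,183.25; python3 - <<'E'
import cv2,pickle
from bench import r
from wr import *
s=r.state();d=r.read_camera('wrist')
ex=np.array([.9984,.0568]);ey=np.array([-.0568,.9984]);H=np.array([.6703,.0473])
print((s['tcp_pos'][:2]-H)@ex,(s['tcp_pos'][:2]-H)@ey)
cv2.imwrite('pics/w11.png',d['image'][...,::-1]);pickle.dump((s,d),open('w11.pkl','wb'))
E
```

```text
t 10.85 tcp [672.2 -81.4 100.1] rot [ 1.7971e+02 -1.0000e-02  9.3440e+01] F [0.3 0.2 1.2] w 0.043 j6 73.9
575,40,100,183.25 [12.7  -8.98 -0.04] [ 0.004  0.004 -1.568]
-0.005403373073765602 -0.12859812826707653
```

View pics/w11.png

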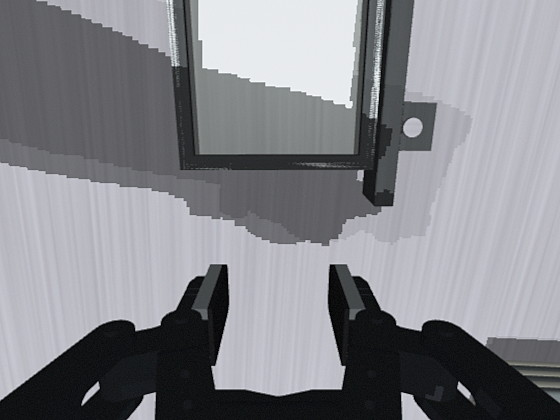

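```bash
python3 - <<'E'
import pickle
from wr import *
s,d=pickle.load(open('w11.pkl','rb'))
ex=np.array([.9984,.0568]);ey=np.array([-.0568,.9984]);H=np.array([.6703,.0473])
for px,z in(((181,170),.04),((376,168),.04),((366,200),.0)):
    p=wcast(d,s,[px],z)[0];print(p.round(4),((p[:2]-H)@ex).round(4),((p[:2]-H)@ey).round(4))
E
```

```text
[ 0.616  -0.0482  0.04  ] -0.0596 -0.0923
[ 0.7248 -0.0408  0.04  ] 0.0494 -0.091
[ 0.7324 -0.0697  0.    ] 0.0553 -0.1203
```

Pan is about 5 mm off the long fence and 0–4 mm off the short one. Now I go round to the near side to seat it in +x.

Emit:
carry_out(steps=[[1.5,-2.5,-0.5,0,0,-0.14,-1],[4,-4.5,-0.5,0,0,-0.28,-1],[6.5,-6.5,-0.5,0,0,-0.42,-1],[9,-8.5,-0.5,0,0,-0.56,-1],[12,-9,-0.5,0,0,-0.7,-1]])

```text
time_s: 11.4
tcp_pos: [0.5701, 0.0343, 0.0991]
ee_rot: [-179.8, -0.2, 133.9]
contact_force: [0.1, -0.8, 0.3]
gripper_width: 0.0854
```

```bash
python3 go.py 576,34,100,183.25
```

```text
t 11.4 tcp [570.1  34.3  99.1] rot [-179.85   -0.23  133.85] F [ 0.1 -0.8  0.3] w 0.085 j6 42.8
576,34,100,183.25 [-0.43  0.4  -0.09] [-0.001 -0.005 -0.862]
```

Emit:
carry_out(steps=[[-0.3,0.3,0,0,0,-0.14,-1],[-0.4,0.4,0,0,0,-0.28,-1],[-0.4,0.4,0,0,0,-0.42,-1],[-0.4,0.4,0,0,0,-0.56,-1],[-0.4,0.4,0,0,0,-0.7,-1]])

```text
time_s: 11.9
tcp_pos: [0.5779, 0.0339, 0.0992]
ee_rot: [180.0, -0.2, 174.0]
contact_force: [-0.9, -0.0, -0.6]
gripper_width: 0.0851
```

Emit:
carry_out(steps=[[0,0,0,0,0,-0.14,-1],[0,0,0,0,0,-0.16,-1],[0,0,0,0,0,-0.16,-1],[0,0,0,0,0,-0.16,-1],[0,0,0,0,0,-0.16,-1]])

```text
time_s: 12.4
tcp_pos: [0.5788, 0.0337, 0.101]
ee_rot: [180.0, -0.0, -177.2]
contact_force: [0.1, 0.5, 0.1]
gripper_width: 0.0852
```

```bash
python3 go.py 576,34,10,183.25; python3 - <<'E'
import cv2,pickle
from bench import r
from wr import *
s=r.state();d=r.read_camera('wrist')
cv2.imwrite('pics/w12.png',d['image'][...,::-1]);pickle.dump((s,d),open('w12.pkl','wb'))
E
```

```text
t 12.4 tcp [578.8  33.7 101. ] rot [ 1.7999e+02 -3.0000e-02 -1.7720e+02] F [0.1 0.5 0.1] w 0.085 j6 -6.1
576,34,10,183.25 [0.28 0.04 9.1 ] [ 0.    -0.    -0.008]
```

View pics/w12.png

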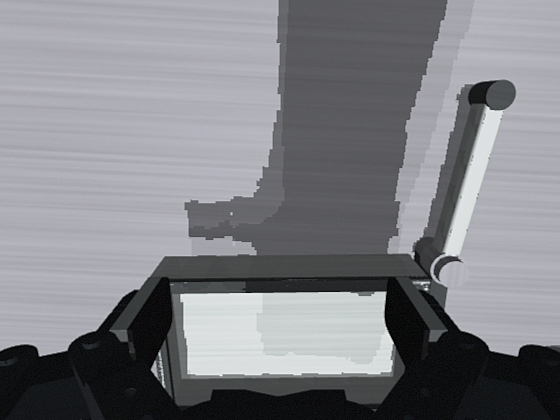

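Pan's near side is at row 278 and the bar at (470,180), still open and clear of the fingers. I descend and push in +x gently.

Emit:
carry_out(steps=[[0,0,3,0,0,-0.008,-1],[0,0,6.5,0,0,-0.008,-1],[0,0,9,0,0,-0.008,-1],[-0.7,0,9,0,0,-0.008,-1],[-1.4,0,9,0,0,-0.008,-1]])

```text
time_s: 12.95
tcp_pos: [0.5932, 0.0345, 0.0113]
ee_rot: [180.0, -0.0, -176.7]
contact_force: [1.2, 0.2, 1.3]
gripper_width: 0.0852
```

Emit:
carry_out(steps=[[-0.4,0,0,0,0,0,-1],[-0.7,0,0,0,0,0,-1],[-0.9,0,0,0,0,0,-1],[-1.1,0,0,0,0,0,-1],[-1.2,0,0,0,0,0,-1]])

```text
time_s: 13.45
tcp_pos: [0.604, 0.035, 0.0119]
ee_rot: [-180.0, -0.1, -176.7]
contact_force: [-7.2, -1.5, 4.7]
gripper_width: 0.086
```

```bash
cat > st.py <<'E'
from bench import r
import numpy as np
s=r.state()
ex=np.array([.9984,.0568]);ey=np.array([-.0568,.9984]);H=np.array([.6703,.0473])
q=s['tcp_pos'][:2]-H;F=s['contact_force'][:2]
print('t',s['time_s'],'stop mm',(q@ex*1e3).round(1),(q@ey*1e3).round(1),'z',s['tcp_pos'][2].round(4),'F stop',(F@ex).round(1),(F@ey).round(1),'rot',s['ee_rot'].round(1),'tau',s['wrist_torque'].round(2))
E
python3 st.py
```

```text
t 13.45 stop mm -66.8 -8.5 z 0.0119 F stop -7.3 -1.0 rot [-1.800e+02 -1.000e-01 -1.767e+02] tau [-0.13  1.41 -0.03]
```

Emit:
carry_out(steps=[[-0.1,0,0,0,0,0,-1],[-0.2,0,0,0,0,0,-1],[-0.3,0,0,0,0,0,-1],[-0.3,0,0,0,0,0,-1],[-0.3,0,0,0,0,0,-1]])

```text
time_s: 13.95
tcp_pos: [0.604, 0.0351, 0.0116]
ee_rot: [-180.0, -0.4, -176.7]
contact_force: [-12.9, -1.0, 9.1]
gripper_width: 0.0854
```

```bash
python3 st.py
```

```text
t 13.95 stop mm -66.8 -8.4 z 0.0116 F stop -13.0 -0.3 rot [-180.    -0.4 -176.7] tau [-0.19  2.39 -0.1 ]
```

It is seated against the long fence: the force rose to 13 N with no movement. I back off and check the y gap.

Emit:
carry_out(steps=[[1.5,0,0,0,0,0,-1],[3,0,0,0,0,0,0],[3,0,-3,0,0,0,0],[3,0,-7,0,0,0,0],[3,0,-11,0,0,0,0]])

```text
time_s: 14.45
tcp_pos: [0.5785, 0.0336, 0.1221]
ee_rot: [180.0, 0.1, -176.7]
contact_force: [1.6, -0.1, 0.5]
gripper_width: 0.0426
```

```bash
python3 go.py 675,-86,120,93.25
```

```text
t 14.45 tcp [578.5  33.6 122.1] rot [ 1.7999e+02  8.0000e-02 -1.7667e+02] F [ 1.6 -0.1  0.5] w 0.043 j6 -6.6
675,-86,120,93.25 [ -8.94 -12.5    0.22] [1.000e-03 1.000e-03 1.572e+00]
```

Emit:
carry_out(steps=[[-1,-2.5,0,0,0,0.14,0],[-3,-5,0,0,0,0.28,0],[-5,-7.5,0,0,0,0.42,0],[-7,-10,0,0,0,0.56,0],[-8.9,-12.5,0,0,0,0.7,0]])

```text
time_s: 14.95
tcp_pos: [0.6764, -0.0872, 0.1218]
ee_rot: [179.9, 0.2, 142.9]
contact_force: [-0.4, 0.3, 0.5]
gripper_width: 0.0427
```

```bash
python3 go.py 675,-86,120,93.25
```

```text
t 14.95 tcp [676.4 -87.2 121.8] rot [179.89   0.19 142.9 ] F [-0.4  0.3  0.5] w 0.043 j6 24.1
675,-86,120,93.25 [0.19 0.01 0.18] [0.003 0.002 0.866]
```

Emit:
carry_out(steps=[[0,0,0,0,0,0.14,0],[0,0,0,0,0,0.28,0],[0,0,0,0,0,0.42,0],[0,0,0,0,0,0.56,0],[0,0,0,0,0,0.7,0]])

```text
time_s: 15.45
tcp_pos: [0.6756, -0.0864, 0.1216]
ee_rot: [179.8, 0.1, 102.8]
contact_force: [-0.2, -0.2, -0.2]
gripper_width: 0.0426
```

Emit:
carry_out(steps=[[0,0,0,0,0,0.14,0],[0,0,0,0,0,0.17,0],[0,0,0,0,0,0.17,0],[0,0,0,0,0,0.17,0],[0,0,0,0,0,0.17,0]])

```text
time_s: 15.95
tcp_pos: [0.6744, -0.0861, 0.1214]
ee_rot: [180.0, 0.0, 93.5]
contact_force: [-0.2, -0.2, 0.9]
gripper_width: 0.0427
```

```bash
python3 st.py; python3 - <<'E'
import cv2,pickle
from bench import r
from wr import *
s=r.state();d=r.read_camera('wrist')
cv2.imwrite('pics/w13.png',d['image'][...,::-1]);pickle.dump((s,d),open('w13.pkl','wb'))
E
python3 look.py t13
```

```text
t 15.95 stop mm -3.5 -133.4 z 0.1214 F stop -0.2 -0.2 rot [180.    0.   93.5] tau [ 0.01 -0.02 -0.03]
```

View pics/w13.png

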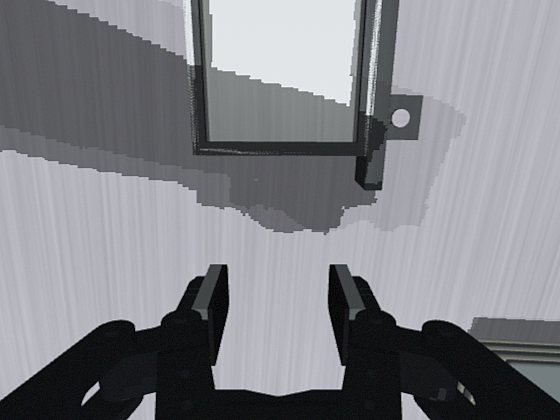

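View pics/t13.png

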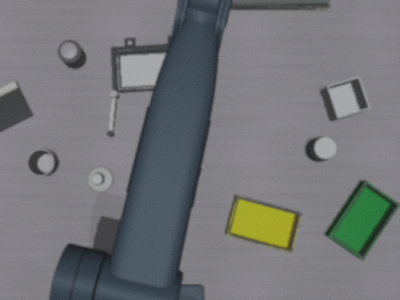

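The wrist view shows the pan's wall against the long fence (col 372), with its near end at row 155. I seat it in +y.

Emit:
carry_out(steps=[[0,0,4,0,0,0,0],[0,0,8,0,0,0,0],[0,0,11,0,0,0,0],[0.8,0,11,0,0,0,0],[1.6,0,11,0,0,0,0]])

```text
time_s: 16.55
tcp_pos: [0.6725, -0.0695, 0.011]
ee_rot: [-179.9, -0.0, 93.4]
contact_force: [-0.0, 0.9, 0.7]
gripper_width: 0.0428
```

Emit:
carry_out(steps=[[0.5,0,0,0,0,0,0],[0.9,0,0,0,0,0,0],[1.2,0,0,0,0,0,0],[1.5,0,0,0,0,0,0],[1.7,0,0,0,0,0,0]])

```text
time_s: 17.05
tcp_pos: [0.6731, -0.0543, 0.0126]
ee_rot: [179.9, 0.2, 93.3]
contact_force: [1.0, -4.1, 2.2]
gripper_width: 0.043
```

```bash
python3 st.py
```

```text
t 17.05 stop mm -3.0 -101.6 z 0.0126 F stop 0.8 -4.1 rot [179.9   0.2  93.3] tau [-0.79 -0.06 -0.07]
```

Emit:
carry_out(steps=[[0.1,0,0,0,0,0,0],[0.2,0,0,0,0,0,0],[0.3,0,0,0,0,0,0],[0.4,0,0,0,0,0,0],[0.4,0,0,0,0,0,0]])

```text
time_s: 17.55
tcp_pos: [0.6728, -0.051, 0.0126]
ee_rot: [179.9, 0.2, 93.3]
contact_force: [1.1, -5.5, 3.8]
gripper_width: 0.0429
```

```bash
python3 st.py
```

```text
t 17.55 stop mm -3.1 -98.3 z 0.0126 F stop 0.7 -5.5 rot [179.9   0.2  93.3] tau [-1.   -0.    0.01]
```

Emit:
carry_out(steps=[[0.1,0,0,0,0,0,0],[0.2,0,0,0,0,0,0],[0.3,0,0,0,0,0,0],[0.4,0,0,0,0,0,0],[0.4,0,0,0,0,0,0]])

```text
time_s: 18.05
tcp_pos: [0.6725, -0.051, 0.0126]
ee_rot: [179.9, 0.6, 93.2]
contact_force: [-0.3, -13.0, 2.8]
gripper_width: 0.0429
```

```bash
python3 st.py
```

```text
t 18.05 stop mm -3.4 -98.3 z 0.0126 F stop -1.1 -13.0 rot [179.9   0.6  93.2] tau [-2.4   0.02  0.05]
```

Force rose to 13 N without movement, so the pan is seated in y. I back off and go for a clear look on the way to the gate.

Emit:
carry_out(steps=[[-1.5,0,0,0,0,0,0],[-3,0,0,0,0,0,1],[-3,0,-4,0,0,0,1],[-3,0,-8,0,0,0,1],[-3,0,-12,0,0,0,1]])

```text
time_s: 18.55
tcp_pos: [0.6725, -0.075, 0.1311]
ee_rot: [-179.8, -0.1, 93.4]
contact_force: [0.6, -0.1, -0.1]
gripper_width: 0.0
```

```bash
python3 go.py 530,190,130,93.25
```

```text
t 18.55 tcp [672.5 -75.  131.1] rot [-1.7985e+02 -1.5000e-01  9.3360e+01] F [ 0.6 -0.1 -0.1] w 0.0 j6 74.5
530,190,130,93.25 [ 27.29 -12.67   0.21] [-0.003 -0.003  0.002]
```

Emit:
carry_out(steps=[[4.5,-2.2,0,0,0,0,1],[9,-4.4,0,0,0,0,1],[13.5,-6.6,0,0,0,0,1],[18,-8.8,0,0,0,0,1],[22,-11,0,0,0,0,1]])

```text
time_s: 19.05
tcp_pos: [0.549, 0.14, 0.1306]
ee_rot: [-179.9, -0.1, 93.4]
contact_force: [1.7, -0.2, -0.1]
gripper_width: 0.0001
```

```bash
python3 go.py 523,186,130,93.25; python3 look.py t14; python3 - <<'E'
import cv2,pickle
from bench import r
s=r.state();d=r.read_camera('wrist')
cv2.imwrite('pics/w14.png',d['image'][...,::-1]);pickle.dump((s,d),open('w14.pkl','wb'))
E
```

```text
t 19.05 tcp [549.  140.  130.6] rot [-1.7991e+02 -1.2000e-01  9.3400e+01] F [ 1.7 -0.2 -0.1] w 0.0 j6 94.1
523,186,130,93.25 [ 4.75 -2.32  0.08] [-0.001 -0.002  0.003]
```

View pics/t14.png

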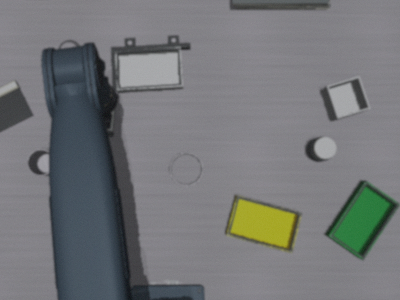

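View pics/w14.png

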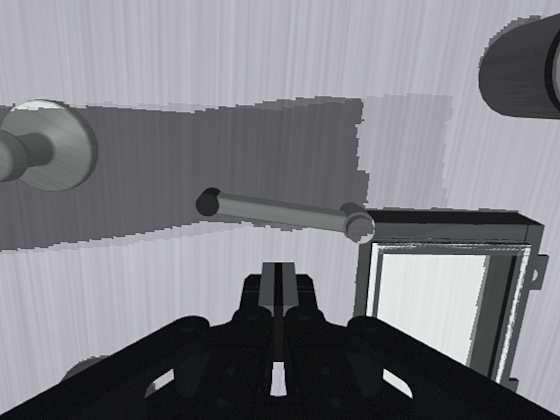

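```bash
python3 - <<'E'
import pickle
from fit import *
from wr import wcast
d=pickle.load(open('cur.pkl','rb'));g=cv2.cvtColor(d['image'],cv2.COLOR_RGB2GRAY)
c=g[115:185,195:300];cv2.imwrite('pics/t14z.png',cv2.resize(c,None,fx=7,fy=7,interpolation=cv2.INTER_CUBIC))
s,w=pickle.load(open('w14.pkl','rb'))
ex=np.array([.9984,.0568]);ey=np.array([-.0568,.9984]);H=np.array([.6703,.0473])
for n,px,z in(('tip',(208,201),.034),('pin',(359,227),.042),('tamper',(50,150),0),('pan corner',(375,245),.04)):
    p=wcast(w,s,[px],z)[0];print(n,p.round(4),((p[:2]-H)@ex).round(4),((p[:2]-H)@ey).round(4))
E
```

```text
tip [0.4956 0.1519 0.034 ] -0.1685 0.1144
pin [0.5981 0.1428 0.042 ] -0.0667 0.0995
tamper [0.371  0.1741 0.    ] -0.2916 0.1436
pan corner [0.6111 0.13   0.04  ] -0.0544 0.0859
```

View pics/t14z.png

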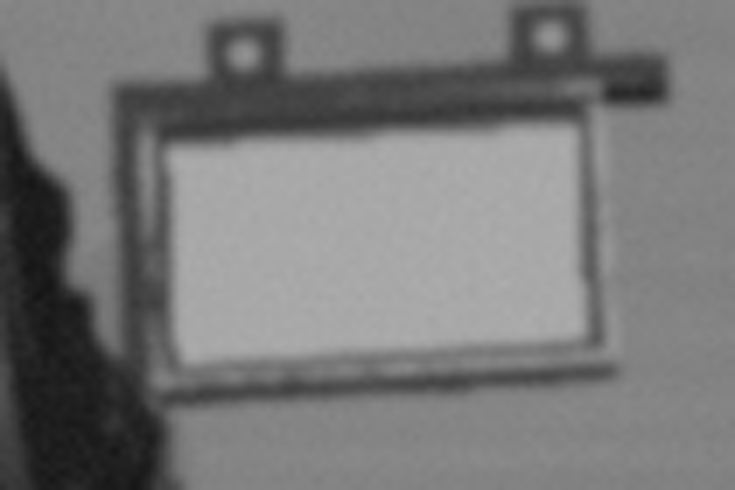

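The pan is flush on both fences: the zoomed view shows no gap, and its corner measures (-54,86) mm in the stop's frame. The bar is at about 1.7 rad, tip at (0.496,0.152). Now I go to the gate.

Emit:
carry_out(steps=[[2.5,-1.2,0,0,0,0,1],[5.1,-2.4,0,0,0,0,1],[5.1,-2.4,0,0,0,0,1],[5.1,-2.4,3,0,0,0,1],[5.1,-2.4,7,0,0,0,1]])

```text
time_s: 19.65
tcp_pos: [0.5271, 0.1875, 0.0634]
ee_rot: [179.6, -0.1, 93.4]
contact_force: [0.7, 0.3, 0.1]
gripper_width: 0.0002
```

```bash
cat > gp.py <<'E'
import subprocess,sys,numpy as np
ex=np.array([.9984,.0568]);ey=np.array([-.0568,.9984]);H=np.array([670.3,47.3])
out=[]
for g in map(float,sys.argv[1].split(',')):
    dr=np.array([-np.sin(g),-np.cos(g)]);n=np.array([-np.cos(g),np.sin(g)])
    q=np.array([-64,97])+80*dr+(6+15*abs(np.cos(g))+11*abs(np.sin(g)))*n
    p=H+q[0]*ex+q[1]*ey;out.append(f'{p[0]:.0f},{p[1]:.0f},14,93.25');
subprocess.run(['python3','go.py']+out)
E
python3 st.py; python3 gp.py 1.8,1.5,1.3,1.1,.9
```

```text
t 19.65 stop mm -135.0 148.1 z 0.0634 F stop 0.7 0.2 rot [ 1.796e+02 -1.000e-01  9.340e+01] tau [ 0.02 -0.   -0.03]
t 19.65 tcp [527.1 187.5  63.4] rot [ 1.7959e+02 -8.0000e-02  9.3370e+01] F [0.7 0.3 0.1] w 0.0 j6 99.3
526,174,14,93.25 [-1.35 -0.23  4.94] [ 0.007 -0.001  0.002]
519,148,14,93.25 [-3.9  -1.08  4.93] [ 0.007 -0.001  0.002]
519,134,14,93.25 [-5.3  -1.16  4.93] [ 0.007 -0.001  0.002]
520,120,14,93.25 [-6.7  -1.15  4.92] [ 0.007 -0.001  0.002]
525,105,14,93.25 [-8.23 -0.73  4.92] [ 0.007 -0.001  0.002]
```

Emit:
carry_out(steps=[[0,0,2.5,0,0,0,1],[0,0,4.9,0,0,0,1],[0,-0.3,4.9,0,0,0,1],[-1.3,-0.5,4.9,0,0,0,1],[-2.6,-0.8,4.9,0,0,0,1]])

```text
time_s: 20.15
tcp_pos: [0.5187, 0.1603, 0.014]
ee_rot: [179.8, -0.0, 93.4]
contact_force: [-0.7, 1.0, -1.3]
gripper_width: -0.0005
```

```bash
python3 st.py; python3 gp.py 1.4,1.3,1.2,1.1,1,.9,.8
```

```text
t 20.15 stop mm -144.9 121.4 z 0.014 F stop -0.6 1.0 rot [179.8  -0.   93.4] tau [ 0.23 -0.06 -0.  ]
t 20.15 tcp [518.7 160.3  14. ] rot [ 1.7984e+02 -3.0000e-02  9.3390e+01] F [-0.7  1.  -1.3] w -0.001 j6 96.7
519,141,14,93.25 [-1.92 -0.08 -0.  ] [ 0.003 -0.001  0.002]
519,134,14,93.25 [-2.62 -0.12 -0.  ] [ 0.003 -0.001  0.002]
519,127,14,93.25 [-3.32 -0.17 -0.  ] [ 0.003 -0.001  0.002]
520,120,14,93.25 [-4.03 -0.11 -0.  ] [ 0.003 -0.001  0.002]
522,112,14,93.25 [-4.84  0.04 -0.  ] [ 0.003 -0.001  0.002]
525,105,14,93.25 [-5.55  0.3  -0.  ] [ 0.003 -0.001  0.002]
529,98,14,93.25 [-6.28  0.66 -0.  ] [ 0.003 -0.001  0.002]
```

Emit:
carry_out(steps=[[-1.3,0,0,0,0,0,1],[-2.6,-0.1,0,0,0,0,1],[-3.7,-0.1,0,0,0,0,1],[-4.8,0,0,0,0,0,1],[-5.5,0.3,0,0,0,0,1]])

```text
time_s: 20.65
tcp_pos: [0.5236, 0.1052, 0.0126]
ee_rot: [180.0, 0.0, 93.3]
contact_force: [-0.1, 0.4, 0.7]
gripper_width: 0.0003
```

```bash
python3 st.py; python3 gp.py .8,.7,.6,.5,.4,.3,.2;  python3 - <<'E'
import cv2
from bench import r
cv2.imwrite('pics/w15.png',r.read_camera('wrist')['image'][...,::-1])
E
```

```text
t 20.65 stop mm -143.2 66.1 z 0.0126 F stop -0.1 0.4 rot [180.    0.   93.3] tau [0.2  0.08 0.03]
t 20.65 tcp [523.6 105.2  12.6] rot [1.7999e+02 1.0000e-02 9.3330e+01] F [-0.1  0.4  0.7] w 0.0 j6 90.8
529,98,14,93.25 [-0.75  0.5  -0.14] [0.    0.    0.001]
533,91,14,93.25 [-1.47  0.85 -0.14] [0.    0.    0.001]
538,85,14,93.25 [-2.1   1.32 -0.14] [0.    0.    0.001]
545,79,14,93.25 [-2.74  1.98 -0.14] [0.    0.    0.001]
551,73,14,93.25 [-3.37  2.55 -0.14] [0.    0.    0.001]
559,69,14,93.25 [-3.82  3.32 -0.14] [0.    0.    0.001]
567,65,14,93.25 [-4.26  4.1  -0.14] [0.    0.    0.001]
```

View pics/w15.png

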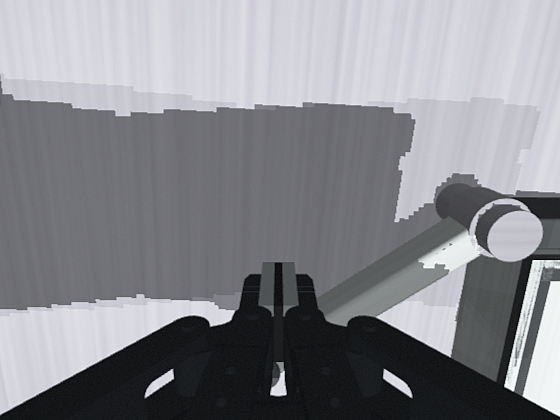

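The bar follows the fingers, now at roughly 50° off shut from the hinge at (510,230). I continue along the arc.

Emit:
carry_out(steps=[[-0.8,0.5,0,0,0,0,1],[-1.5,0.9,0,0,0,0,1],[-2.1,1.4,0,0,0,0,1],[-2.8,2,0,0,0,0,1],[-3.4,2.6,0,0,0,0,1]])

```text
time_s: 21.2
tcp_pos: [0.5519, 0.0735, 0.0121]
ee_rot: [-180.0, 0.0, 93.4]
contact_force: [0.5, 1.0, -0.7]
gripper_width: -0.0001
```

```bash
python3 st.py; python3 gp.py .3,.2,.1,0,-.03
```

```text
t 21.2 stop mm -116.8 32.9 z 0.0121 F stop 0.5 1.0 rot [-180.     0.    93.4] tau [0.16 0.11 0.03]
t 21.2 tcp [551.9  73.5  12.1] rot [-1.7997e+02  1.0000e-02  9.3380e+01] F [ 0.5  1.  -0.7] w -0.0 j6 87.3
559,69,14,93.25 [-0.49  0.69 -0.19] [-0.     0.     0.002]
567,65,14,93.25 [-0.93  1.46 -0.19] [-0.     0.     0.002]
575,62,14,93.25 [-1.28  2.24 -0.19] [-0.     0.     0.002]
584,59,14,93.25 [-1.63  3.12 -0.19] [-0.     0.     0.002]
587,59,14,93.25 [-1.65  3.42 -0.19] [-0.     0.     0.002]
```

Emit:
carry_out(steps=[[-0.5,0.7,0,0,0,0,1],[-0.9,1.4,0,0,0,0,1],[-1.3,2.1,0,0,0,0,1],[-1.6,2.7,0,0,0,0,1],[-1.6,3,0,0,0,0,1]])

```text
time_s: 21.7
tcp_pos: [0.5831, 0.0591, 0.0123]
ee_rot: [180.0, 0.0, 93.3]
contact_force: [-0.4, -1.3, 0.5]
gripper_width: -0.0003
```

```bash
python3 st.py;  python3 - <<'E'
import cv2
from bench import r
cv2.imwrite('pics/w16.png',r.read_camera('wrist')['image'][...,::-1])
E
```

```text
t 21.7 stop mm -86.4 16.7 z 0.0123 F stop -0.5 -1.3 rot [180.    0.   93.3] tau [-0.07  0.19  0.01]
```

View pics/w16.png

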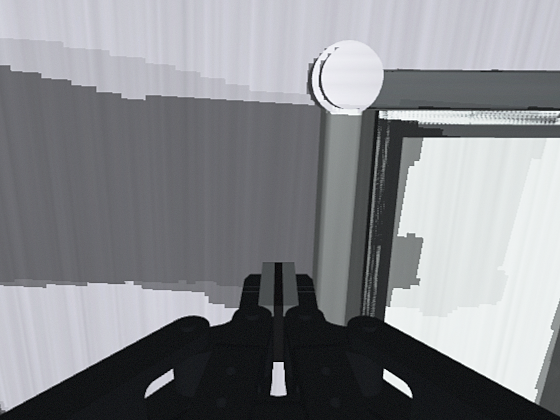

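The bar is almost shut, nearly parallel to the pan side (col 340). I press gently to the hard limit.

Emit:
carry_out(steps=[[0,0.2,0,0,0,0,1],[0,0.4,0,0,0,0,1],[0,0.6,0,0,0,0,1],[0,0.7,0,0,0,0,1],[0,0.7,0,0,0,0,1]])

```text
time_s: 22.25
tcp_pos: [0.5846, 0.0597, 0.0122]
ee_rot: [-179.4, 0.1, 93.4]
contact_force: [-11.5, -2.2, 8.2]
gripper_width: -0.0001
```

```bash
python3 st.py
```

```text
t 22.25 stop mm -84.9 17.3 z 0.0122 F stop -11.6 -1.5 rot [-1.794e+02  1.000e-01  9.340e+01] tau [-0.36  2.16 -0.03]
```

11.6 N with no movement: the bar is at its limit. I retreat.

Emit:
carry_out(steps=[[0,-1.5,0,0,0,0,1],[0,-3.5,0,0,0,0,1],[0,-4,-4,0,0,0,1],[0,-4,-9,0,0,0,1],[0,-4,-13,0,0,0,1]])

```text
time_s: 22.75
tcp_pos: [0.5493, 0.0581, 0.1444]
ee_rot: [179.9, -0.0, 93.4]
contact_force: [0.1, -0.5, 0.2]
gripper_width: 0.0001
```

```bash
python3 go.py 400,-150,200,93.25
```

```text
t 22.75 tcp [549.3  58.1 144.4] rot [ 1.7991e+02 -1.0000e-02  9.3400e+01] F [ 0.1 -0.5  0.2] w 0.0 j6 85.7
400,-150,200,93.25 [-19.89 -16.13  -5.59] [ 0.002 -0.     0.003]
```

Emit:
carry_out(steps=[[-3.5,-2.9,-3,0,0,0,1],[-7,-5.8,-5,0,0,0,1],[-10.5,-8.7,-6,0,0,0,1],[-14,-11.6,-6,0,0,0,1],[-18,-14.5,-6,0,0,0,1]])

```text
time_s: 23.25
tcp_pos: [0.415, -0.1314, 0.2036]
ee_rot: [179.8, 0.1, 93.5]
contact_force: [1.2, -1.5, -0.2]
gripper_width: 0.0
```

```bash
python3 st.py; python3 look.py t17; python3 - <<'E'
import pickle
from fit import *
d=pickle.load(open('cur.pkl','rb'));o=pickle.load(open('top.pkl','rb'))
cv2.imwrite('pics/t17z.png',cv2.resize(d['image'][110:190,190:300,::-1],None,fx=7,fy=7,interpolation=cv2.INTER_CUBIC))
def comps(d):
    P=cloud(d);m=((P[...,2]>0.012)&(P[...,0]>0.3)).astype(np.uint8);n,l,st,c=cv2.connectedComponentsWithStats(m)
    return {tuple(c[i].round(1)):st[i,4] for i in range(1,n) if st[i,4]>150}
print(comps(o));print(comps(d))
E
```

```text
t 23.25 stop mm -265.1 -163.9 z 0.2036 F stop 1.1 -1.6 rot [1.798e+02 1.000e-01 9.350e+01] tau [-0.05 -0.04  0.02]
{(np.float64(380.2), np.float64(56.6)): np.int32(6036), (np.float64(184.5), np.float64(52.9)): np.int32(5936), (np.float64(41.7), np.float64(99.5)): np.int32(6743), (np.float64(555.5), np.float64(119.0)): np.int32(873), (np.float64(171.7), np.float64(133.4)): np.int32(578), (np.float64(232.3), np.float64(150.2)): np.int32(965), (np.float64(446.1), np.float64(177.2)): np.int32(695), (np.float64(96.3), np.float64(173.4)): np.int32(396), (np.float64(356.1), np.float64(193.3)): np.int32(757), (np.float64(11.6), np.float64(221.8)): np.int32(1842), (np.float64(421.3), np.float64(228.4)): np.int32(582), (np.float64(139.8), np.float64(241.6)): np.int32(416), (np.float64(285.8), np.float64(248.1)): np.int32(177), (np.float64(200.2), np.float64(258.4)): np.int32(395), (np.float64(529.6), np.float64(266.6)): np.int32(432), (np.float64(468.8), np.float64(274.1)): np.int32(338), (np.float64(352.5), np.float64(281.7)): np.int32(181)}
{(np.float64(380.1), np.float64(56.6)): np.int32(6043), (np.float64(184.5), np.float64(52.9)): np.int32(5933), (np.float64(41.6), np.float64(99.5)): np.int32(6737), (np.float64(555.5), np.float64(119.0)): np.int32(876), (np.float64(171.7), np.float64(133.4)): np.int32(576), (np.float64(242.8), np.float64(148.9)): np.int32(1543), (np.float64(446.0), np.float64(177.2)): np.int32(706), (np.float64(96.4), np.float64(173.4)): np.int32(399), (np.float64(11.6), np.float64(221.8)): np.int32(1842), (np.float64(323.9), np.float64(253.9)): np.int32(6897), (np.float64(421.3), np.float64(228.4)): np.int32(581), (np.float64(139.7), np.float64(241.6)): np.int32(418), (np.float64(200.1), np.float64(258.3)): np.int32(381), (np.float64(529.6), np.float64(266.6)): np.int32(427), (np.float64(469.1), np.float64(274.1)): np.int32(341)}
```

View pics/t17.png

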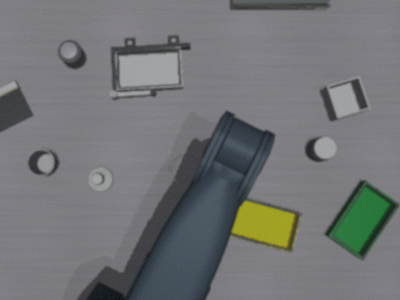

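View pics/t17z.png

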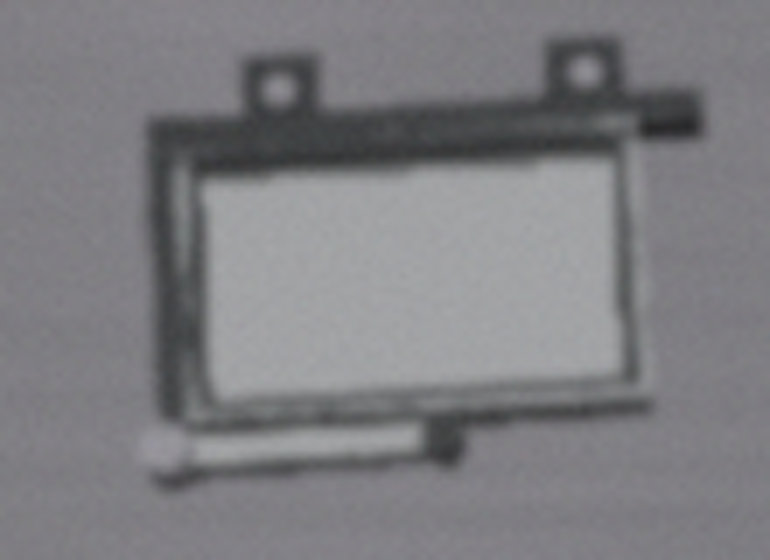

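The pan is flush in the corner, the bar lies parallel along its near side (zoom: (165,445) to (440,440)), and the bystanders in view have not moved. I hand in the job.

```bash
python3 -c "
from bench import r
print(r.finish_job())"
```

```text
the job is handed in; nothing more can be done
None
```

The pan is in the corner against both fences, with the retaining bar swung shut behind it. I handed the job in at about 23 s of the 72 s allowed, and the hand-in reported no verdict.

I pushed the pan along its length, squared it up with a two-finger push on its near side, and slid it along to the corner. I then seated it against the long fence and the short fence in turn, and swung the bar shut with the closed fingers.

**Last checks**
- **Seating:** each seating push rose to 13 N with no further movement. The zoomed top view shows no gap at either fence. The pan's corner measured (-54, 86) mm in the stop's frame, against an ideal (-54, 88).
- **Bar:** it was open at about 1.7 rad when the pan was seated. It then stopped at its hard limit under 11.6 N, and in the final picture it lies parallel to the pan's side.
- **Bystanders:** the shaker, tub, scraper, jar, cup and tamper are within 0.2 pixel of where they started.

**Unchecked or in disagreement**
- **Ring:** the arm hid it in the last picture, so I could not confirm its final position. The arm never came near it.
- **Stop position:** the wrist and top views differed by 2 to 5 mm on some stop features, such as the fence end and the hinge, so I relied on the contact forces for the final seating.

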